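# Bolt a tube rack to a shaker platform

### The job

Bolt the tube rack down to the shaker: put the T-bolt's head lengthwise into the platform's slot clear of the rack's lug, slide the bolt gently to the end of the lug's notch without shoving the rack along, and turn the bolt a quarter turn clockwise so that its head lies square across under the slot's lips. Then tighten the winged nut clockwise until it clamps the lug firmly, without overtightening (the plastic lug cracks), let go, and leave the other things on the bench where they are.

Things in the scene. Friction and masses are not known exactly. Their poses are not given: they have to be found in the camera images.
- slot (a point): Centre of the T-slot's mouth, level with the shaker platform's top (300 x 200 mm, 85 mm above the bench, fixed). x runs along the slot towards the rack, y across, z up. The slot runs the whole 300 mm, open at both ends: mouth 17 mm wide between lips 6 mm thick, below them a cavity 31 mm wide and 9.5 mm deep; its floor is 15.5 mm below the top.
- notch_seat (a point): Grey plastic lug of the tube rack, 46 mm wide, 6 mm thick, flat on the platform over the slot, with a U-notch 14 mm wide, flared at its mouth, open to -x. This point, on the lug's top face, is where the bolt's axis stands when home. x points from the notch's mouth to the rack. The lug's tip is 23 mm to -x, the notch's end wall 5 mm to +x.
- rack (a point): Blue tube rack that carries the lug, 80 (x) x 130 mm, 34 mm high, caps to 46 mm; about 0.9 kg, loose on the platform: a push of 4 to 8 N slides it. This point is the centre of its underside, 91 mm to +x of the notch seat. Axes as for the notch seat.
- tang (a point): Centre of the square tang (10 x 10 mm, 29 mm tall, sides along x and y) at the top of the plain steel T-bolt, on its axis, 58.5 mm above the underside of the head. x: long direction of the head, z up. The bolt is 73 mm tall, about 0.2 kg with nut; its stem below the tang is round, 10 mm in diameter. With the head on the slot's floor this point is 43 mm above the platform.
- head (a point): Centre of the bolt's hammer head, 30 mm along x, 14 mm wide, 7 mm thick, 3.5 mm above its underside; axes as for the tang. Two opposite corners are cut back: in the slot it turns clockwise (seen from above) from lengthwise to crosswise and stops some 5 to 10 degrees past square; it cannot turn the other way. The bolt starts upright, its head in the white stand.
- nut_grip (a point): Winged nut on the bolt's stem, dark steel: a bar 36 mm long (its x), 16 mm wide (y), 12 mm high on a round flange 28 mm in diameter, 4 mm thick. This point is the bar's middle on the bolt's axis, 10 mm above the flange's underside, 6 mm below the bar's top. Its drag (0.04 N m) carries the bolt round until the head stops. A torque of 0.15 N m clamps with some 30 N.
- nut (a joint): Turn of the nut on the bolt, rad: grows clockwise seen from above, 3.2 mm down per rad (steep quick thread). At 0 the flange's underside is 28 mm above the head's underside. Starts between 0 and 0.4; with the head crosswise it begins to clamp between 1.4 and 2.8, depending on the shim's height, then about 12 N per 0.1 rad. The nut stays where it is left.
- shim (a point): Dark steel U-shaped shim, 26 x 38 mm, round the notch on the lug, on which the nut bears. It moves with the rack. This point is on the lug's face under it: the shim's true height differs each time and is not given (0 to 4 mm above this point). More than 60 N of clamping breaks the lug.
- stand_top (a point): White plastic bolt stand, 60 x 44 mm, 18 mm high, fixed, with a pocket 34 x 16 mm, 10 mm deep, that holds the bolt's head; this point is the centre of its top face, x along the pocket.
- jar: Bystander: glass jar with cork lid, 72 mm in diameter, 105 mm tall; origin under its centre.
- tip_rack: Bystander: low grey and black pipette tip rack, 80 x 115 mm, 44 mm high; origin under its centre.
- glove_box: Bystander: cardboard glove carton, 75 x 190 x 75 mm; origin under its centre.
Not all that is in view belongs to the job. Leave any pink or turquoise look-alike of the part that bears tang alone. What is shaped like the part that bears notch_seat but turquoise is not meant.

How it is judged:
On the way, in this order (a step that is already met when the one before it is completed fails the run):
1. the bolt's head is down in the slot, below the lips (y of head in the frame of slot between -0.004 and 0.004 m and z of head in the frame of slot between -0.0135 and -0.0085 m and x of head in the frame of slot between -0.14 and 0.14 m and angle between tang's own z axis and vertical below 0.12 rad), for 0.1 s.
2. the bolt is home at the end of the notch and its head is turned square across the slot (all of step 1 and x of tang in the frame of notch_seat above -0.004 m and y of tang in the frame of notch_seat between -0.006 and 0.006 m and angle between the x axis of tang and the y axis of slot, either way round below 0.3 rad), for 0.1 s.
At the end, for the whole second after the job is handed in: The bolt is upright (7 deg) in the slot, within 4 mm of the notch's end and 6 mm of its middle, head under the lips within 17 deg of square; the nut clamps the lug with over 15 N; the rack is within 8 mm of its start; all released and at rest (all of step 2 and contact force between bolt and holder above 15 N and contact force between bolt and shaker above 15 N and linear speed of bolt below 0.02 m/s and distance of notch_seat from where it was at the start of the episode below 0.008 m); the robot touches nothing.
It fails at once if the rack is shoved more than 8 mm (distance of notch_seat from where it was at the start of the episode above 0.008 m).
It fails at once if the nut or bolt presses the plastic lug with more than 60 N (contact force between bolt and holder above 60 N).
It fails at once if the glass jar is moved more than 20 mm (distance of jar from where it was at the start of the episode above 0.02 m).
It fails at once if the tip rack is moved more than 20 mm (distance of tip_rack from where it was at the start of the episode above 0.02 m).
It fails at once if the glove carton is moved more than 20 mm (distance of glove_box from where it was at the start of the episode above 0.02 m).
It also fails if it takes over 72 s, if anything falls off the work surface, if the arm or the gripper's body presses on something with over 40 N, if the wrist force passes 120 N, or if a joint passes its speed limit or range.

### The arm

A 6-joint arm with a two-finger parallel gripper is mounted at the origin on the work surface. World frame = base frame: x ahead of the robot, y to its left, z up, the work surface at z = 0. Lengths are in m, angles in rad, forces in N, time in s.
With the tool pointing down it reaches from about 0.35 to 0.775 m from the base axis. Payload 7.3 kg.
Tool frame: the origin (TCP) lies between the finger pads; the fingertips stand 8 mm ahead of it and the grasp point (between the pads) lies 11 mm behind it (robot.nose_length is the distance from the TCP to the fingertips, in m); z points along the fingers, y is the line along which they close (so a half turn about z gives the same grasp; the last joint's range is limited). The gripper opens to 92 mm and grips with 3 to 60 N. Pads are 19 mm wide; open, the fingers measure 130 mm over their backs; the gripper's body (75 mm by 190 mm) begins 47 mm behind the grasp point.
Start: joints at [1.079, 0.342, 1.524, -0, 1.275, -0.146], TCP at [0.178, 0.494, 0.235] pointing down, gripper open.
Joint ranges: [-2.53, 2.53], [-0.77, 2.02], [0.04, 2.7], [-1, 4.14], [0.28, 2.66], [-3.11, 3.11]. Speed limits (rad/s): [2.57, 2.57, 3.14, 3.14, 3.14, 3.14].

### API

Orientations are given as [roll, pitch, yaw] about the fixed x, y, z axes, in that order (R = Rz(yaw) Ry(pitch) Rx(roll)).
In Python, from cell import robot gives the robot as it stands. The module is installed in compiled form; this text tells all that it offers.
- The arm moves only by the shell command python3 -m jog 'ROWS' [FORCE]. ROWS is JSON, a list that holds one entry, the list of rows, each a list of 5 numbers: the gripper's target within -1 to 1 (fully open at 1, half-way at 0, shut at -1), then the shift along the tool's x, y, z in m, then the turn about the tool's z in rad. A call has 1 to 5 rows; each row is the pose to reach, as a shift and turn from the pose commanded when the call began, along the tool's axes at that moment; what a row does not reach only later rows make up. A row lasts 1/12 s, in which the tool goes at most 41.7 mm and 7.16 degrees, less where a joint would pass 70% of its speed; a pose out of reach is approached as far as the arm can. A call with a gripper value outside its range is refused whole. The fingers move at their own pace and stop on an object; FORCE is the grip in N (left out, the last holds). Time passes only in rows, so rows that repeat a pose let the fingers close. It gives the time, the measured TCP pose, the force, the opening and the grip force at its end, in the units of the state.
- robot.observe(): the state, without advancing time (a new reading comes with each control period).
- robot.read_camera(name): name is "scene" or "top" or "wrist"; returns the picture (400x640x3 uint8, red, green, blue); there is no depth.
- robot.camera_model(name): a dict with "camera_matrix" (3x3 intrinsics, pixels), "position" and "attitude" of the camera in the world; the wrist camera has in their place "mount" (4x4, takes a point from camera to tool coordinates, whose origin is the TCP and whose axes are the flange's). Camera axes: x right, y down, z forward; pixel columns grow to the right and rows downward; lengths in m; the calibration is good to about 2 mm. The wrist camera is an equidistant fisheye: a pixel r from the principal point sees the ray r / f radians off the axis. A picture is of the moment at which its call begins: read the wrist's pose just before it. camera_model takes no time and is no camera call.
- robot.hand_in(): hands the job in; it is judged then, once.
The state is a dict: "time": time; "qpos": joint angles; "qvel": joint speeds; "joint_efforts": joint torques, N m; "tool_pos": TCP position; "tool_rot": TCP orientation; "contact_force": force on the tool from outside, world axes, zero at the start; "torque": the same for the moment, N m; "opening": finger opening in m; "grip_force": force on a finger pad.
Only numpy, scipy, OpenCV 4.12 (cv2) and the standard library are available. Lean on these libraries where they do the work, as an engineer would, in place of code of your own. Each camera call takes 0.05 s, during which the arm holds its last target. There are 200 camera calls.

## Working session

There is one attempt and no reset: what is moved stays moved. The work goes in short steps, Python scripts to look and compute and a shell command to move; the robot and the scene stay as the last step left them, time stands still between calls to the robot, and variables do not carry over. Pictures are saved under pics/ and viewed, at most 12 in all, crops included, and the job is handed in when it is done.

```bash
mkdir -p pics; cat > h.py <<'E'
import numpy as np, cv2
from scipy.spatial.transform import Rotation as R
from cell import robot
def cam(n):
    m=robot.camera_model(n);return m
def snap(n,f=None):
    o=robot.observe();im=robot.read_camera(n)
    if f: cv2.imwrite('pics/'+f,im[:,:,::-1])
    return o,im
E
python3 - <<'E'
from h import *
o,a=snap('scene','scene.png');_,b=snap('top','top.png');
for n in('scene','top','wrist'):print(n,robot.camera_model(n))
print(o)
E
```

```text
scene {'camera_matrix': array([[402.337528  ,   0.        , 318.14449865],
       [  0.        , 402.337528  , 198.512939  ],
       [  0.        ,   0.        ,   1.        ]]), 'position': array([ 1.01486714, -0.65644187,  1.04091379]), 'attitude': array([-2.4498283 ,  0.01223124,  0.61140786])}
top {'camera_matrix': array([[519.7596559 ,   0.        , 314.21385012],
       [  0.        , 519.7596559 , 208.52652164],
       [  0.        ,   0.        ,   1.        ]]), 'position': array([ 0.42849049, -0.02414766,  1.39646609]), 'attitude': array([-3.06691066,  0.0084973 , -1.59891236])}
wrist {'camera_matrix': array([[309.70691629,   0.        , 320.7121524 ],
       [  0.        , 309.70691629, 198.23449705],
       [  0.        ,   0.        ,   1.        ]]), 'mount': array([[ 4.24366617e-04, -9.60464068e-01, -2.78403653e-01,
         7.53312174e-02],
       [ 9.99999842e-01,  5.10488676e-04, -2.36848473e-04,
        -4.73947900e-04],
       [ 3.69606360e-04, -2.78403509e-01,  9.60464132e-01,
        -1.48490271e-01],
       [ 0.00000000e+00,  0.00000000e+00,  0.00000000e+00,
         1.00000000e+00]])}
{'time': 0.0, 'qpos': array([ 1.07899135e+00,  3.42691284e-01,  1.52500601e+00,  2.93641552e-05,
        1.27538692e+00, -1.45966747e-01]), 'qvel': array([ 0.00126256,  0.00090575, -0.00048204,  0.00109912, -0.00137952,
        0.00073897]), 'joint_efforts': array([ 9.58351229e-04, -4.31240237e+01, -2.44220424e+01,  7.17751589e-02,
        5.58860635e-02, -1.18390453e-04]), 'tool_pos': array([0.17773757, 0.49358837, 0.23406511]), 'tool_rot': array([-3.14012104e+00, -2.44727038e-04,  2.79574567e+00]), 'contact_force': array([-0.18401344,  0.3666694 , -0.47290678]), 'torque': array([ 0.00944828,  0.00892735, -0.01423969]), 'grip_force': 0.0, 'opening': 0.09178294683247702}
```

View pics/top.png

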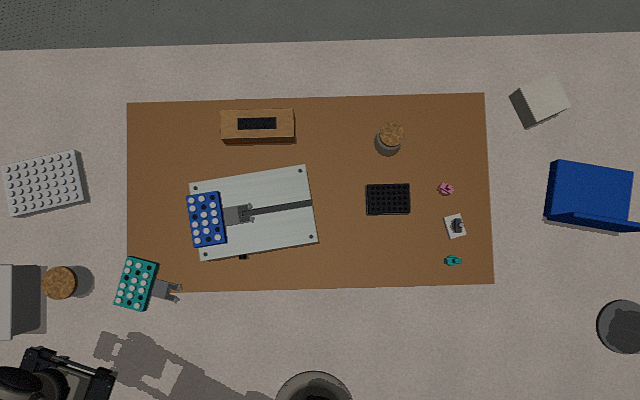

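View pics/scene.png

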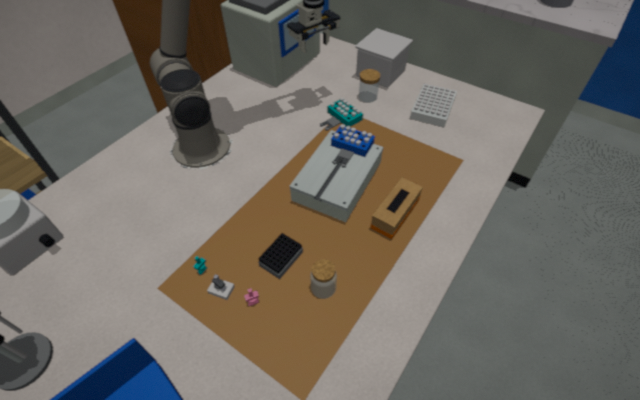

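The top view shows the platform with the blue rack at (207,218) and its grey lug at (238,214), with the slot running right. Bolt candidates are the steel one in the white stand (456,225), the pink one (446,188) and the turquoise one (453,260). I choose the steel bolt in the white stand. For the rack, blue (207,218) is meant, not turquoise (136,283).

```bash
cat >> h.py <<'E'
def cast(n,px,z,o=None):
    m=robot.camera_model(n);K=m['camera_matrix'];u=(np.atleast_2d(np.array(px,float))-K[:2,2])/K[0,0]
    if n=='wrist':
        T=R.from_euler('xyz',o['tool_rot']).as_matrix();r=np.linalg.norm(u,axis=1)[:,None]
        d=np.hstack([u/np.maximum(r,1e-9)*np.sin(r),np.cos(r)])
        M=m['mount'];d=d@M[:3,:3].T@T.T;p=T@M[:3,3]+o['tool_pos']
    else:
        d=np.hstack([u,np.ones((len(u),1))])@R.from_euler('xyz',m['attitude']).as_matrix().T;p=m['position']
    return p+d*((z-p[2])/d[:,2])[:,None]
def proj(n,P,o=None):
    m=robot.camera_model(n);K=m['camera_matrix']
    P=np.atleast_2d(P)
    if n=='wrist':
        T=R.from_euler('xyz',o['tool_rot']).as_matrix();M=m['mount'];q=((P-o['tool_pos'])@T-M[:3,3])@M[:3,:3]
        r=np.linalg.norm(q[:,:2],axis=1)[:,None];return q[:,:2]/r*np.arctan2(r,q[:,2:])*K[0,0]+K[:2,2]
    q=(P-m['position'])@R.from_euler('xyz',m['attitude']).as_matrix()
    return q[:,:2]/q[:,2:]*K[0,0]+K[:2,2]
E
python3 - <<'E'
from h import *
b=cv2.imread('pics/top.png')
A=cv2.resize(b[175:275,420:490],None,fx=5.6,fy=5.6,interpolation=2)
B=cv2.resize(b[155:270,180:325],None,fx=2.7,fy=2.7,interpolation=2)
c=np.zeros((560,790,3),np.uint8);c[:560,:392]=A[:560];c[:B.shape[0],395:395+B.shape[1]]=B[:,:395];cv2.imwrite('pics/crop.png',c)
print('stand',cast('top',[456,225],.018),'bolt tip',cast('top',[456,225],.08))
for n,p,z in[('lug',[238,214],.091),('slotR',[312,203],.085),('slotL',[255,211],.085),('c1',[304,165],.085),('c2',[318,242],.085),('c3',[189,183],.085),('c4',[201,261],.085),('jar',[391,130],.105),('tip',[388,198],.044),('pink',[446,188],.03),('turq',[453,260],.03)]:print(n,cast('top',p,z).round(3))
E
```

```text
stand [[ 0.47741745 -0.3893038   0.018     ]] bolt tip [[ 0.47521684 -0.37287998  0.08      ]]
lug [[0.518 0.177 0.091]]
slotR [[ 0.541 -0.011  0.085]]
slotL [[0.525 0.134 0.085]]
c1 [[0.639 0.007 0.085]]
c2 [[ 0.442 -0.023  0.085]]
c3 [[0.601 0.301 0.085]]
c4 [[0.403 0.273 0.085]]
jar [[ 0.718 -0.215  0.105]]
tip [[ 0.552 -0.209  0.044]]
pink [[ 0.575 -0.365  0.03 ]]
turq [[ 0.386 -0.374  0.03 ]]
```

View pics/crop.png

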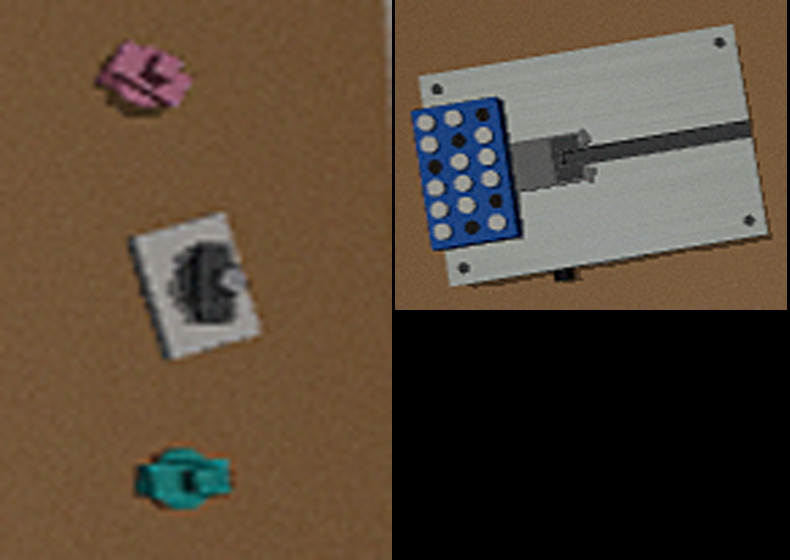

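The crop confirms it: plain steel bolt with dark winged nut in the white stand (about 210,285 in the crop). Grey lug with dark shim and notch open to the right, over the dark slot. I'll view the slot with the wrist camera on the way.

```bash
cat > to.py <<'E'
import sys
from h import *
x,y,z,w=map(float,sys.argv[1:5]);o=robot.observe()
T=R.from_euler('xyz',o['tool_rot']).as_matrix();d=T.T@(np.array([x,y,z])-o['tool_pos'])
w0=o['tool_rot'][2];dw=-((w-w0+np.pi)%(2*np.pi)-np.pi)
print('shift',d.round(4),'turn',round(dw,3),'now',o['tool_pos'].round(4),'rot',o['tool_rot'].round(3),'q',o['qpos'].round(2),'t',o['time'],'rows',np.linalg.norm(d)/.0417,abs(dw)/.125)
E
python3 to.py 0.48 0.08 0.30 2.4
```

```text
shift [-0.4245 -0.2868 -0.0656] turn 0.396 now [0.1778 0.4936 0.2341] rot [-3.14  -0.     2.796] q [ 1.08  0.34  1.52 -0.    1.28 -0.15] t 0.1 rows 12.385581757343344 3.166243152195854
```

```bash
python3 -m jog '[[[-0.1,-0.034,-0.023,-0.005,0.1],[-0.1,-0.068,-0.046,-0.01,0.2],[-0.1,-0.102,-0.069,-0.016,0.3],[-0.1,-0.136,-0.092,-0.021,0.4],[-0.1,-0.17,-0.115,-0.026,0.4]]]' 20; python3 to.py 0.48 0.08 0.30 2.4
```

```text
time: 0.52
tool_pos: [0.2993, 0.3265, 0.2607]
tool_rot: [-3.141, -0.0, 2.391]
contact_force: [1.8, -0.4, 0.3]
opening: 0.063
grip_force: 0.0
shift [-0.3002 -0.0571 -0.0393] turn -0.009 now [0.2993 0.3265 0.2607] rot [-3.141 -0.     2.391] q [ 0.66  0.17  1.69  0.    1.29 -0.17] t 0.5167 rows 7.388837761994752 0.07010338830618323
```

```bash
python3 -m jog '[[[-0.1,-0.04,-0.008,-0.005,0],[-0.1,-0.08,-0.016,-0.01,0],[-0.1,-0.12,-0.023,-0.016,0],[-0.1,-0.16,-0.031,-0.021,0],[-0.1,-0.2,-0.038,-0.026,0]]]'; python3 -m jog '[[[-0.1,-0.04,-0.008,-0.005,0],[-0.1,-0.08,-0.016,-0.01,0],[-0.1,-0.1,-0.019,-0.013,0],[-0.1,-0.1,-0.019,-0.013,0],[-0.1,-0.1,-0.019,-0.013,0]]]';python3 -c "
from h import *
o,a=snap('wrist','w1.png');np.save('w1.npy',o,allow_pickle=True);print(o['tool_pos'],o['tool_rot'],o['time'],o['opening'])"
```

```text
time: 0.93
tool_pos: [0.4206, 0.1626, 0.2869]
tool_rot: [-3.142, -0.0, 2.396]
contact_force: [0.8, -0.2, -0.4]
opening: 0.0419
grip_force: 0.0
time: 1.35
tool_pos: [0.4807, 0.0819, 0.2991]
tool_rot: [-3.141, -0.001, 2.393]
contact_force: [-0.8, 0.6, -1.4]
opening: 0.0413
grip_force: 0.0
[0.48067143 0.08193383 0.29909439] [-3.14094345e+00 -1.26713150e-03  2.39333987e+00] 1.35 0.04125579087198344
```

View pics/w1.png

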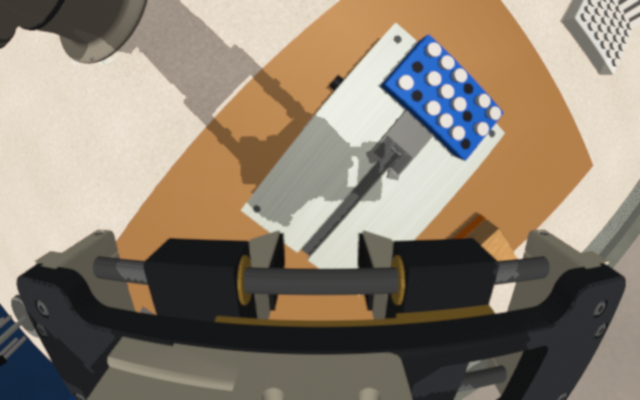

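The wrist view shows the slot running from (308,248) to (385,165), the lug and shim at (390,150), the rack at (445,95), and the gripper shadow over part of the platform. Next I rectify the platform plane for measurement.

```bash
cat >> h.py <<'E'
def ortho(im,o,z,x0,x1,y0,y1,s,n='wrist'):
    # rows: x from x1 down to x0 ; cols: y from y1 down to y0 ; s px per m
    X,Y=np.meshgrid(np.arange(x1,x0,-1/s),np.arange(y1,y0,-1/s),indexing='ij')
    p=proj(n,np.stack([X.ravel(),Y.ravel(),0*X.ravel()+z],1),o).astype(np.float32)
    return cv2.remap(im,p[:,0].reshape(X.shape),p[:,1].reshape(X.shape),cv2.INTER_CUBIC)
E
python3 - <<'E'
from h import *
o=np.load('w1.npy',allow_pickle=True).item();im=cv2.imread('pics/w1.png')
A=ortho(im,o,.085,.47,.58,.02,.24,3500);cv2.imwrite('pics/o1.png',A);print(A.shape)
# slot edges: for each y, dark band along x
g=cv2.GaussianBlur(A,(5,5),0).max(2).astype(float);pts=[]
for y in np.arange(.05,.135,.005):
    c=int((.24-y)*3500);col=g[:,c-3:c+4].mean(1);d=np.gradient(col)
    xc=.532-(y-.07)*.11;r=int((.58-xc)*3500);lo,hi=r-60,r+60
    i=lo+np.argmin(d[lo:hi]);j=lo+np.argmax(d[lo:hi]);pts.append((y,.58-i/3500,.58-j/3500))
pts=np.array(pts);print(np.c_[pts,pts[:,1]-pts[:,2]].round(4))
E
```

```text
(385, 770, 3)
[[0.05   0.5423 0.5263 0.016 ]
 [0.055  0.5414 0.5257 0.0157]
 [0.06   0.5411 0.5254 0.0157]
 [0.065  0.5403 0.5243 0.016 ]
 [0.07   0.5394 0.5237 0.0157]
 [0.075  0.5386 0.5231 0.0154]
 [0.08   0.538  0.5229 0.0151]
 [0.085  0.5374 0.5214 0.016 ]
 [0.09   0.5369 0.5209 0.016 ]
 [0.095  0.536  0.5203 0.0157]
 [0.1    0.5351 0.5189 0.0163]
 [0.105  0.5346 0.5191 0.0154]
 [0.11   0.5337 0.518  0.0157]
 [0.115  0.5331 0.5174 0.0157]
 [0.12   0.5323 0.5171 0.0151]
 [0.125  0.532  0.5163 0.0157]
 [0.13   0.5311 0.5154 0.0157]]
```

View pics/o1.png

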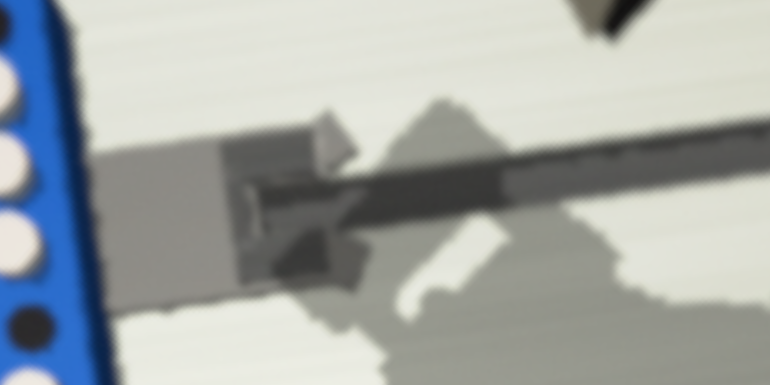

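```bash
python3 - <<'E'
from h import *
o=np.load('w1.npy',allow_pickle=True).item()
q=lambda c,r:proj('wrist',[[.58-r/3500,.24-c/3500,.085]],o)
for c,r in[(357,152),(371,247),(364,200),(220,143),(240,285)]:print(cast('wrist',q(c,r),.091,o).round(4))
E
python3 to.py 0.49 -0.42 0.22 1.89
```

```text
[[0.5347 0.1379 0.091 ]]
[[0.508 0.134 0.091]]
[[0.5212 0.1359 0.091 ]]
[[0.5373 0.1764 0.091 ]]
[[0.4974 0.1708 0.091 ]]
shift [-0.3489 -0.3623  0.0789] turn 0.505 now [0.48   0.0828 0.2991] rot [-3.141e+00 -2.000e-03  2.395e+00] q [ 0.01  0.23  1.5   0.    1.41 -0.81] t 1.4 rows 12.209111346813659 4.039894642012236
```

```bash
python3 -m jog '[[[-0.1,-0.028,-0.029,0.0,0.1],[-0.1,-0.056,-0.058,0.0,0.2],[-0.1,-0.084,-0.087,0.005,0.3],[-0.1,-0.112,-0.116,0.01,0.4],[-0.1,-0.14,-0.145,0.015,0.5]]]'; python3 to.py 0.49 -0.42 0.22 1.89
```

```text
time: 1.82
tool_pos: [0.4844, -0.1186, 0.2846]
tool_rot: [3.141, -0.0, 1.894]
contact_force: [1.0, 0.7, -0.5]
opening: 0.0415
grip_force: 0.0
shift [-0.2876 -0.0904  0.0644] turn 0.004 now [ 0.4844 -0.1186  0.2846] rot [ 3.141 -0.     1.894] q [-0.39  0.26  1.5   0.    1.38 -0.72] t 1.8167 rows 7.393596638015541 0.029877847088101817
```

```bash
python3 -m jog '[[[-0.1,-0.039,-0.012,0.0,0],[-0.1,-0.078,-0.024,0.01,0],[-0.1,-0.117,-0.036,0.02,0],[-0.1,-0.156,-0.048,0.03,0],[-0.1,-0.195,-0.06,0.04,0]]]';  python3 -m jog '[[[-0.1,-0.037,-0.012,0.01,0],[-0.1,-0.074,-0.024,0.02,0],[-0.1,-0.092,-0.03,0.024,0],[-0.1,-0.092,-0.03,0.024,0],[-0.1,-0.092,-0.03,0.024,0]]]';python3 - <<'E'
from h import *
o,a=snap('wrist','w2.png');np.save('w2.npy',o,allow_pickle=True);print(o['tool_pos'],o['tool_rot'],o['time'])
print(proj('wrist',[[.476,-.385,.08],[.477,-.385,.018]],o))
c=cv2.resize(a[40:240,200:440,::-1],None,fx=3.3,fy=3.0*1.0,interpolation=2);cv2.imwrite('pics/w2c.png',c);print(c.shape)
E
```

```text
time: 2.23
tool_pos: [0.4905, -0.3213, 0.2446]
tool_rot: [3.141, -0.001, 1.898]
contact_force: [1.8, -0.1, 1.6]
opening: 0.0411
grip_force: 0.0
time: 2.65
tool_pos: [0.4915, -0.417, 0.22]
tool_rot: [-3.141, -0.002, 1.896]
contact_force: [0.5, 0.3, 0.6]
opening: 0.0412
grip_force: 0.0
[ 0.49154529 -0.41702797  0.21995526] [-3.14117926e+00 -2.49829744e-03  1.89601399e+00] 2.65
[[316.51706556 153.33857212]
 [318.12197825 146.29018192]]
(600, 792, 3)
```

View pics/w2c.png

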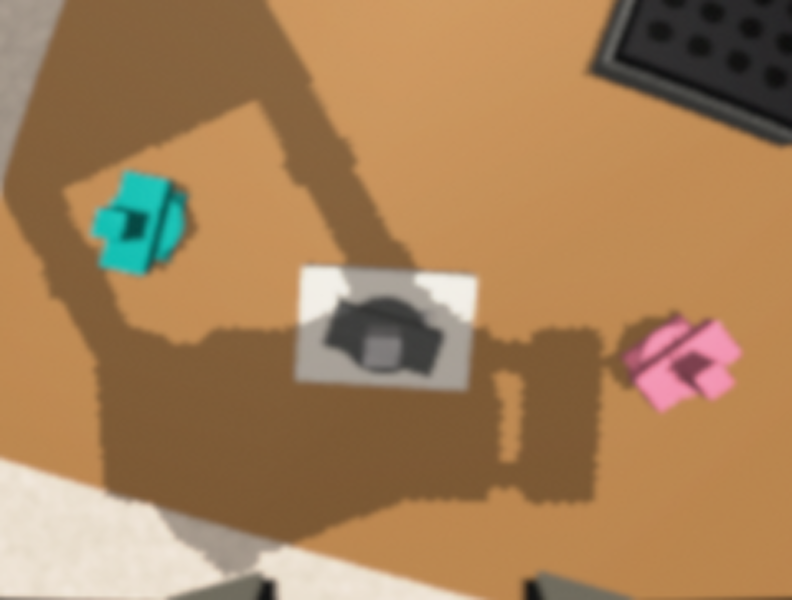

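The crop shows the white stand with corners at (302,265), (478,275), (468,390) and (295,381), and the tang top at (382,350). The nut bar is turned about 17° from the stand. The look-alikes sit well to both sides.

```bash
python3 - <<'E'
from h import *
o=np.load('w2.npy',allow_pickle=True).item()
f=lambda c:np.array(c)/[3.3,3.0]+[200,40]
S=cast('wrist',[f(c) for c in[(302,265),(478,275),(468,390),(295,381)]],.018,o);print(S.round(4),S.mean(0).round(4))
print([np.linalg.norm(S[i]-S[i-1]).round(4) for i in range(4)])
d=(S[1]-S[0])+(S[2]-S[3]);print('yaw',np.arctan2(d[1],d[0]))
print('tang',cast('wrist',[f((382,350))],.081,o))
E
python3 to.py 0.476 -0.383 0.12 1.896
```

```text
[[ 0.442  -0.375   0.018 ]
 [ 0.5002 -0.3594  0.018 ]
 [ 0.5116 -0.4023  0.018 ]
 [ 0.4532 -0.4182  0.018 ]] [ 0.4767 -0.3887  0.018 ]
[np.float64(0.0447), np.float64(0.0603), np.float64(0.0444), np.float64(0.0605)]
yaw 0.26397279004809415
tang [[ 0.47629747 -0.38808303  0.081     ]]
shift [ 0.0365 -0.0044  0.1008] turn 0.001 now [ 0.4919 -0.4163  0.2208] rot [ 3.141e+00 -2.000e-03  1.897e+00] q [-0.82  0.58  1.18  0.    1.38 -1.15] t 2.7 rows 2.5740001028139896 0.00901044636818682
```

```bash
python3 to.py 0.4763 -0.3882 0.12 1.835; python3 to.py 0.4763 -0.3882 0.064 1.835
```

```text
shift [ 0.0315 -0.0058  0.1008] turn 0.062 now [ 0.4919 -0.4163  0.2208] rot [ 3.141e+00 -2.000e-03  1.897e+00] q [-0.82  0.58  1.18  0.    1.38 -1.15] t 2.7 rows 2.5369820397619103 0.49701044636818636
shift [ 0.0314 -0.0058  0.1568] turn 0.062 now [ 0.4919 -0.4163  0.2208] rot [ 3.141e+00 -2.000e-03  1.897e+00] q [-0.82  0.58  1.18  0.    1.38 -1.15] t 2.7 rows 3.838133737366716 0.49701044636818636
```

```bash
python3 -m jog '[[[-0.1,0.016,-0.003,0.037,0.062],[-0.1,0.0315,-0.0058,0.07,0.062],[-0.1,0.0315,-0.0058,0.1,0.062],[-0.1,0.0315,-0.0058,0.1,0.062],[-0.1,0.0315,-0.0058,0.1,0.062]]]' 40; python3 to.py 0.4763 -0.3882 0.064 1.835
```

```text
time: 3.12
tool_pos: [0.4763, -0.3882, 0.1213]
tool_rot: [-3.141, -0.002, 1.836]
contact_force: [0.2, 0.1, 0.2]
opening: 0.0415
grip_force: 0.0
shift [-0.0001  0.0001  0.0573] turn 0.001 now [ 0.4763 -0.3882  0.1213] rot [-3.141e+00 -2.000e-03  1.836e+00] q [-0.81  0.61  1.41  0.    1.12 -1.07] t 3.1167 rows 1.3749049336545043 0.008842991479312445
```

```bash
python3 -m jog '[[[-0.1,0,0,0.03,0],[-0.1,0,0,0.0573,0],[-0.1,0,0,0.0573,0],[-1,0,0,0.0573,0],[-1,0,0,0.0573,0]]]' 40;  python3 -m jog '[[[-1,0,0,0,0],[-1,0,0,0,0],[-1,0,0,0,0],[-1,0,0,0,0]]]'
```

```text
time: 3.53
tool_pos: [0.4773, -0.3912, 0.0667]
tool_rot: [3.139, 0.004, 1.834]
contact_force: [0.3, -0.2, 0.4]
opening: 0.0327
grip_force: 0.0
time: 3.87
tool_pos: [0.4762, -0.3906, 0.0648]
tool_rot: [3.141, 0.002, 1.834]
contact_force: [-0.3, 0.2, 3.8]
opening: 0.0095
grip_force: 40.0
```

```bash
python3 to.py 0.4763 -0.3882 0.2 1.835; python3 -m jog '[[[-1,0,0,-0.02,0],[-1,0,0,-0.05,0],[-1,0,0,-0.09,0],[-1,0,0,-0.13,0],[-1,0,0,-0.13,0]]]'; python3 to.py 0.531 0.075 0.205 3.278
```

```text
shift [ 0.0021  0.0008 -0.1352] turn -0.001 now [ 0.4762 -0.3906  0.0648] rot [3.141e+00 2.000e-03 1.834e+00] q [-0.81  0.67  1.47  0.    1.   -1.07] t 3.8667 rows 3.241628868133361 0.009722804522620976
time: 4.28
tool_pos: [0.4784, -0.3928, 0.2027]
tool_rot: [3.135, 0.013, 1.834]
contact_force: [1.3, -1.8, 0.3]
opening: 0.0093
grip_force: 40.0
shift [ 0.438   0.1725 -0.0067] turn -1.444 now [ 0.4784 -0.3928  0.2027] rot [3.135 0.013 1.834] q [-0.81  0.53  1.31  0.    1.28 -1.07] t 4.2833 rows 11.28913631969175 11.553346053035597
```

```bash
python3 -m jog '[[[-1,0.036,0.014,0,-0.12],[-1,0.072,0.028,0,-0.24],[-1,0.108,0.042,0,-0.36],[-1,0.144,0.056,0,-0.48],[-1,0.18,0.07,0,-0.6]]]'; python3 to.py 0.531 0.075 0.205 3.278
```

```text
time: 4.7
tool_pos: [0.4962, -0.1964, 0.1936]
tool_rot: [3.141, -0.0, 2.439]
contact_force: [0.6, 0.5, -1.2]
opening: 0.0097
grip_force: 40.0
shift [ 0.1488  0.2297 -0.0114] turn -0.839 now [ 0.4962 -0.1964  0.1936] rot [ 3.141 -0.     2.439] q [-0.52  0.39  1.56  0.    1.18 -1.39] t 4.7 rows 6.568415267571711 6.711426621098571
```

```bash
python3 -m jog '[[[-1,0.021,0.033,-0.003,-0.12],[-1,0.042,0.066,-0.006,-0.24],[-1,0.063,0.099,-0.009,-0.36],[-1,0.084,0.132,-0.011,-0.48],[-1,0.105,0.165,-0.011,-0.6]]]'; python3 to.py 0.531 0.075 0.205 3.278
```

```text
time: 5.12
tool_pos: [0.5241, -0.0027, 0.2052]
tool_rot: [3.142, 0.001, 3.04]
contact_force: [1.0, 0.6, -1.8]
opening: 0.0098
grip_force: 40.0
shift [0.001  0.078  0.0002] turn -0.238 now [ 0.5241 -0.0027  0.2052] rot [3.142e+00 1.000e-03 3.040e+00] q [-0.15  0.37  1.57  0.    1.2  -1.62] t 5.1167 rows 1.8701597499654408 1.9076809620106268
```

```bash
python3 -m jog '[[[-1,0.0,0.039,0,-0.12],[-1,0.001,0.07,0,-0.238],[-1,0.001,0.078,0,-0.238],[-1,0.001,0.078,0,-0.238],[-1,0.001,0.078,0,-0.238]]]'; python3 - <<'E'
from h import *
o,a=snap('wrist','w3.png');np.save('w3.npy',o,allow_pickle=True);print(o['tool_pos'],o['tool_rot'],o['time'],o['contact_force'],o['torque'])
c=cv2.resize(a[100:300,200:440,::-1],None,fx=3.3,fy=3.0,interpolation=2);cv2.imwrite('pics/w3c.png',c)
E
```

```text
time: 5.53
tool_pos: [0.5313, 0.0728, 0.2045]
tool_rot: [-3.141, -0.001, -3.012]
contact_force: [0.3, -0.7, -2.4]
opening: 0.0095
grip_force: 40.0
[0.53128397 0.07278961 0.20451969] [-3.14105128e+00 -5.44968297e-04 -3.01203565e+00] 5.5333 [ 0.34009895 -0.69942971 -2.39300109] [ 0.00659481 -0.01782592  0.00300466]
```

View pics/w3c.png

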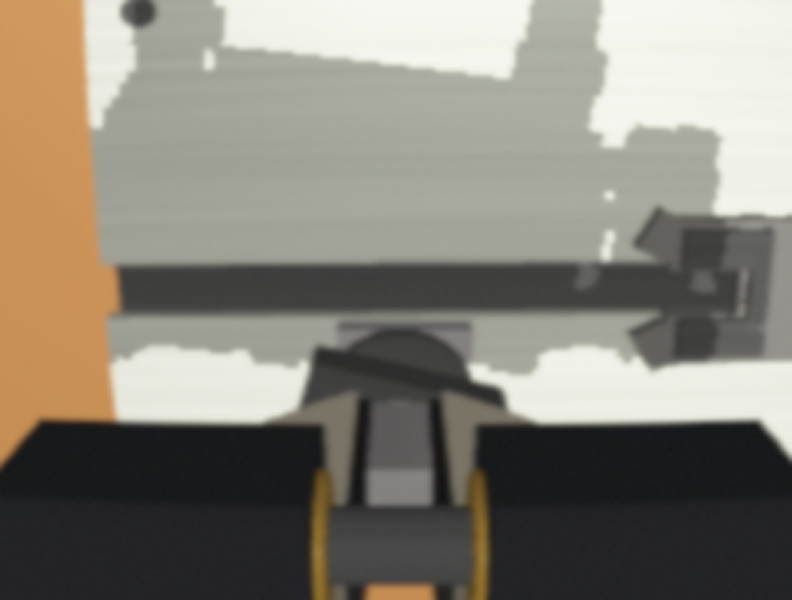

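The crop shows the bolt hanging upright in the fingers, with the head's front edge at rows 322–332, cols 337–470. The slot edges are at rows 265 and 315. The lug flare tips are at (635,242) and (632,335), and the notch end is near (742,293).

```bash
python3 - <<'E'
from h import *
o=np.load('w3.npy',allow_pickle=True).item()
f=lambda c:np.array(c)/[3.3,3.0]+[200,100]
T=R.from_euler('xyz',o['tool_rot']).as_matrix()
P=lambda cs,z:cast('wrist',[f(c) for c in cs],z,o)
tl=lambda p:((p-o['tool_pos'])@T).round(4)
h=P([(338,323),(470,323)],o['tool_pos'][2]-.0498);print('head tool',tl(h),'len',np.linalg.norm(h[1]-h[0]))
e=P([(150,266),(560,264),(150,315),(560,314)],.085);print('slot tool',tl(e));
for a,b in((0,1),(2,3)):print('yaw',np.arctan2(*(e[b]-e[a])[[1,0]]))
print('tool yaw+pi/2..',o['tool_rot'][2])
l=P([(635,242),(632,335),(656,212),(655,367),(682,230),(742,293)],.091);print('lug tool',tl(l),l.round(4))
E
```

```text
head tool [[ 0.0115 -0.0127  0.0498]
 [ 0.0115  0.0143  0.0498]] len 0.026948134609745166
slot tool [[ 0.0069 -0.069   0.1196]
 [ 0.0075  0.0437  0.1195]
 [-0.0087 -0.07    0.1196]
 [-0.0082  0.0444  0.1195]]
yaw 1.705561740201559
yaw 1.704478893415815
tool yaw+pi/2.. -3.0120356521270346
lug tool [[ 0.0158  0.0629  0.1135]
 [-0.013   0.0639  0.1135]
 [ 0.0249  0.0682  0.1135]
 [-0.0235  0.0714  0.1135]
 [ 0.0196  0.0759  0.1135]
 [ 0.0002  0.0949  0.1135]] [[0.5074 0.1331 0.091 ]
 [0.5359 0.1378 0.091 ]
 [0.4977 0.1372 0.091 ]
 [0.5453 0.1465 0.091 ]
 [0.502  0.1454 0.091 ]
 [0.5187 0.1668 0.091 ]]
```

```bash
python3 -m jog '[[[-1,-0.003,0,0.02,-0.004],[-1,-0.003,0,0.04,-0.004],[-1,-0.003,0,0.055,-0.004],[-1,-0.003,0,0.055,-0.004],[-1,-0.003,0,0.055,-0.004]]]'; python3 -m jog '[[[-1,0,0,0,0],[-1,0,0,0,0],[-1,0,0,0,0]]]'; python3 to.py 0.5313 0.0728 0.1275 3.276
python3 - <<'E'
from h import *
o=np.load('w3.npy',allow_pickle=True).item();n=robot.observe()
T=R.from_euler('xyz',o['tool_rot']).as_matrix();print('moved in old tool',T.T@(n['tool_pos']-o['tool_pos']))
E
```

```text
time: 6.0
tool_pos: [0.5342, 0.0719, 0.1494]
tool_rot: [3.142, -0.002, -3.01]
contact_force: [0.3, 0.1, -0.9]
opening: 0.0095
grip_force: 40.0
time: 6.25
tool_pos: [0.5351, 0.0732, 0.1509]
tool_rot: [-3.141, 0.002, -3.008]
contact_force: [0.9, 0.3, -0.9]
opening: 0.0094
grip_force: 40.0
shift [0.0039 0.0001 0.0234] turn -0.001 now [0.5351 0.0732 0.1509] rot [-3.141e+00  2.000e-03 -3.008e+00] q [-0.01  0.45  1.61  0.    1.08 -1.71] t 6.25 rows 0.5676761228166328 0.006514264351039856
moved in old tool [-3.84789889e-03 -8.65387483e-05  5.36531088e-02]
```

```bash
python3 -m jog '[[[-1,0.0008,0,0.004,0],[-1,0.0008,0,0.008,0],[-1,0.0008,0,0.012,0],[-1,0.0008,0,0.012,0]]]'; python3 to.py 0.5342 0.0728 0.1275 3.276; python3 - <<'E'
from h import *
o,a=snap('wrist','w4.png');np.save('w4.npy',o,allow_pickle=True);print(o['tool_pos'],o['tool_rot'],o['time'],o['contact_force'],o['torque'])
c=cv2.resize(a[150:250,260:380,::-1],None,fx=6,fy=6,interpolation=2);cv2.imwrite('pics/w4c.png',c)
E
```

```text
time: 6.58
tool_pos: [0.533, 0.0735, 0.1367]
tool_rot: [3.141, -0.002, -3.007]
contact_force: [0.4, -0.0, -1.4]
opening: 0.0101
grip_force: 40.0
shift [-0.0011 -0.0008  0.0092] turn -0.0 now [0.533  0.0735 0.1367] rot [ 3.141e+00 -2.000e-03 -3.007e+00] q [-0.01  0.46  1.63  0.    1.05 -1.71] t 6.5833 rows 0.22366337881910378 0.0007790606886857177
[0.5330344  0.07346251 0.1367299 ] [ 3.14127564e+00 -1.71845678e-03 -3.00728269e+00] 6.5833 [ 0.40613312 -0.04680611 -1.42765415] [ 0.0118592  -0.01991743 -0.02845518]
```

View pics/w4c.png

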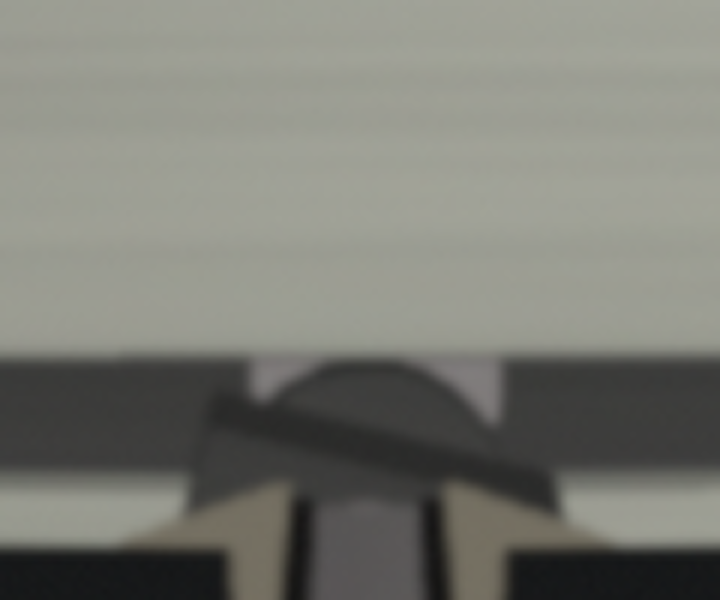

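The head's front edge shows in the slot mouth, parallel to the far edge (row 358), with no contact force. Going down.

```bash
python3 -m jog '[[[-1,0,0,0.003,0],[-1,0,0,0.006,0],[-1,0,0,0.009,0],[-1,0,0,0.009,0]]]'; python3 -m jog '[[[-1,0,0,0,0],[-1,0,0,0,0]]]'; python3 to.py 0.5342 0.0728 0.1275 3.276
```

```text
time: 6.97
tool_pos: [0.5333, 0.0734, 0.128]
tool_rot: [3.141, -0.001, -3.007]
contact_force: [0.6, 0.5, -1.8]
opening: 0.0096
grip_force: 40.0
time: 7.13
tool_pos: [0.5338, 0.0734, 0.1288]
tool_rot: [3.142, 0.0, -3.007]
contact_force: [0.2, -0.5, -2.3]
opening: 0.0096
grip_force: 40.0
shift [-0.0004 -0.0007  0.0013] turn -0.0 now [0.5338 0.0734 0.1288] rot [ 3.142  0.    -3.007] q [-0.01  0.47  1.63  0.    1.03 -1.71] t 7.1333 rows 0.03623855907926802 0.0012580653236966555
```

```bash
python3 -m jog '[[[-1,0,0,0.001,0],[-1,0,0,0.002,0],[-1,0,0,0.002,0],[-1,0,0,0.002,0]]]';python3 -m jog '[[[-1,0,0,0.0005,0],[-1,0,0,0.001,0],[-1,0,0,0.001,0]]]'
```

```text
time: 7.47
tool_pos: [0.5336, 0.0734, 0.1267]
tool_rot: [3.141, -0.0, -3.007]
contact_force: [-0.2, 0.3, -1.2]
opening: 0.0097
grip_force: 40.0
time: 7.72
tool_pos: [0.5339, 0.0735, 0.1264]
tool_rot: [3.142, 0.001, -3.007]
contact_force: [-1.1, 1.0, 3.7]
opening: 0.0095
grip_force: 40.0
```

```bash
python3 -m jog '[[[-1,0,0.01,-0.0012,0],[-1,0,0.024,-0.0012,0],[-1,0,0.038,-0.0012,0],[-1,0,0.048,-0.0012,0],[-1,0,0.055,-0.0012,0]]]';python3 -m jog '[[[-1,0,0.005,0,0],[-1,0,0.009,0,0],[-1,0,0.012,0,0],[-1,0,0.012,0,0]]]';python3 -c "
from h import *
o,n=np.load('w3.npy',allow_pickle=True).item(),robot.observe()
T=R.from_euler('xyz',o['tool_rot']).as_matrix();print('moved in old tool',T.T@(n['tool_pos']-o['tool_pos']))"
```

```text
time: 8.13
tool_pos: [0.5259, 0.1293, 0.1267]
tool_rot: [3.141, -0.0, -3.006]
contact_force: [0.0, 0.5, -1.0]
opening: 0.0093
grip_force: 40.0
time: 8.47
tool_pos: [0.5246, 0.1401, 0.1269]
tool_rot: [3.141, -0.0, -3.007]
contact_force: [-0.9, 0.4, -1.5]
opening: 0.0093
grip_force: 40.0
moved in old tool [-0.00215706  0.06764565  0.07760585]
```

```bash
python3 -m jog '[[[-1,0,0.004,0,0],[-1,0,0.008,0,0],[-1,0,0.012,0,0],[-1,0,0.014,0,0],[-1,0,0.014,0,0]]]';python3 -m jog '[[[-1,0,0.001,0,0],[-1,0,0.002,0,0],[-1,0,0.003,0,0],[-1,0,0.003,0,0]]]'
```

```text
time: 8.88
tool_pos: [0.5228, 0.1541, 0.127]
tool_rot: [3.141, 0.0, -3.007]
contact_force: [-0.7, -0.1, -2.4]
opening: 0.0096
grip_force: 40.0
time: 9.22
tool_pos: [0.5224, 0.1567, 0.127]
tool_rot: [3.141, 0.0, -3.007]
contact_force: [0.4, -0.3, -1.6]
opening: 0.0099
grip_force: 40.0
```

```bash
python3 - <<'E'
from h import *
o,a=snap('wrist','w5.png');np.save('w5.npy',o,allow_pickle=True);print(o['tool_pos'],o['contact_force'],o['torque'])
c=cv2.resize(a[150:250,260:380,::-1],None,fx=6,fy=6,interpolation=2);cv2.imwrite('pics/w5c.png',c)
E
```

```text
[0.52243433 0.1567272  0.12697226] [ 0.39659972 -0.29388076 -1.56388136] [ 0.00728273 -0.00755441  0.0335743 ]
```

View pics/w5c.png

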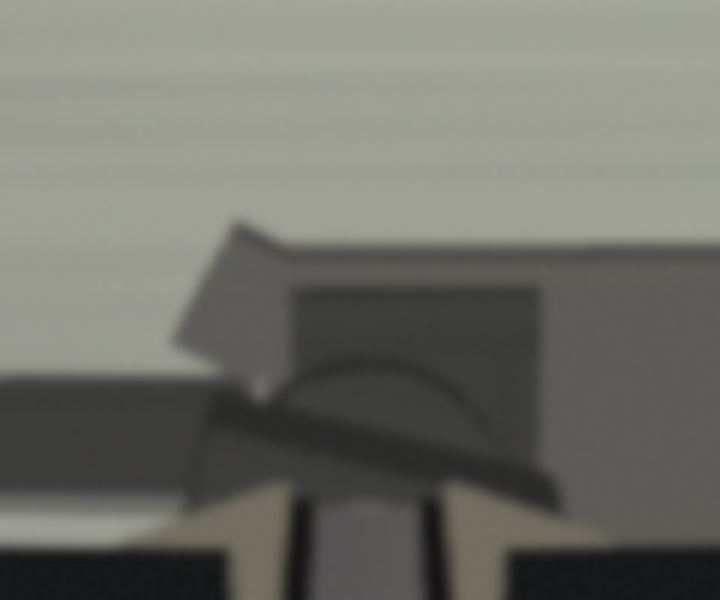

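The flange is over the shim (cols 293–540), its centre near col 375. The lug's tip is at col 175, about 21 mm behind, so roughly 2 mm remain.

```bash
python3 -m jog '[[[-1,0,0.0005,0,0],[-1,0,0.001,0,0],[-1,0,0.001,0,0]]]';python3 -m jog '[[[-1,0,0.0005,0,0],[-1,0,0.001,0,0],[-1,0,0.001,0,0]]]'
```

```text
time: 9.52
tool_pos: [0.5223, 0.1577, 0.127]
tool_rot: [3.141, 0.0, -3.007]
contact_force: [0.1, -0.0, -1.9]
opening: 0.0098
grip_force: 40.0
time: 9.77
tool_pos: [0.5221, 0.1587, 0.127]
tool_rot: [3.141, 0.0, -3.007]
contact_force: [-0.5, 0.2, -2.0]
opening: 0.0101
grip_force: 40.0
```

```bash
for i in 1 2; do python3 -m jog '[[[-1,0,0.0004,0,0],[-1,0,0.0008,0,0],[-1,0,0.0008,0,0]]]' | grep -E 'pos|contact'; done
```

```text
tool_pos: [0.522, 0.1595, 0.1269]
contact_force: [-0.0, -0.5, -2.4]
tool_pos: [0.5219, 0.1603, 0.127]
contact_force: [-0.6, -0.5, -2.3]
```

```bash
for i in 1 2; do python3 -m jog '[[[-1,0,0.0004,0,0],[-1,0,0.0008,0,0],[-1,0,0.0008,0,0]]]' | grep -E 'pos|contact'; done
```

```text
tool_pos: [0.5218, 0.1611, 0.127]
contact_force: [0.6, 0.2, -2.0]
tool_pos: [0.5217, 0.1618, 0.127]
contact_force: [0.0, -0.4, -1.9]
```

```bash
python3 -m jog '[[[-1,0,0.0004,0,0],[-1,0,0.0008,0,0],[-1,0,0.0008,0,0]]]' | grep -E 'pos|contact'; python3 - <<'E'
from h import *
o,a=snap('wrist','w6.png');np.save('w6.npy',o,allow_pickle=True);print(o['tool_pos'],o['contact_force'],o['torque'])
# lug motion check: lug upper corner & shim right edge seen in w5 vs w6, expressed in world
b=cv2.imread('pics/w5.png')[:,:,::-1];p=np.load('w5.npy',allow_pickle=True).item()
A=ortho(np.ascontiguousarray(a),o,.091,.485,.51,.12,.20,4000);B=ortho(np.ascontiguousarray(b),p,.091,.485,.51,.12,.20,4000)
print(cv2.phaseCorrelate(A.mean(2).astype(np.float32),B.mean(2).astype(np.float32),cv2.createHanningWindow(A.shape[1::-1],cv2.CV_32F)))
E
```

```text
tool_pos: [0.5217, 0.1622, 0.127]
contact_force: [1.2, -3.4, -0.4]
[0.52167486 0.16215559 0.12696514] [ 1.15417718 -3.40524807 -0.42890362] [-0.55689123 -0.0624182  -0.03824138]
((-0.7025353460846588, -0.1969486431544425), 0.5389716350492627)
```

Contact with the notch end: −3.4 N, and the lug has not moved (0.2 mm). Now I turn a quarter clockwise, compensating the 2.3 mm offset of the bolt axis along tool x.

```bash
python3 -m jog '[[[-1,0,-0.0006,0,0.105],[-1,0.00005,-0.0009,0,0.209],[-1,0.0001,-0.0011,0,0.314],[-1,0.0002,-0.0013,0,0.419],[-1,0.0003,-0.0015,0,0.524]]]'; python3 to.py .5217 .1622 .127 1.705
```

```text
time: 11.48
tool_pos: [0.521, 0.1608, 0.1267]
tool_rot: [-3.141, -0.001, 2.747]
contact_force: [-1.5, -3.0, -1.2]
opening: 0.0096
grip_force: 40.0
shift [-0.0001  0.0015 -0.0003] turn 1.042 now [0.521  0.1608 0.1267] rot [-3.141e+00 -1.000e-03  2.747e+00] q [ 0.16  0.49  1.62 -0.    1.04 -1.02] t 11.4833 rows 0.037105202164539726 8.332175821676493
```

```bash
python3 -m jog '[[[-1,-0.0001,-0.0006,0,0.105],[-1,-0.0001,-0.0009,0,0.209],[-1,0,-0.0011,0,0.314],[-1,0.0001,-0.0013,0,0.419],[-1,0.0002,-0.0015,0,0.524]]]'; python3 to.py .5217 .1622 .127 1.705
```

```text
time: 11.9
tool_pos: [0.5207, 0.1599, 0.1269]
tool_rot: [3.141, -0.0, 2.223]
contact_force: [-0.5, -1.8, -1.9]
opening: 0.0095
grip_force: 40.0
shift [ 0.0012  0.0022 -0.0001] turn 0.518 now [0.5207 0.1599 0.1269] rot [ 3.141 -0.     2.223] q [ 0.16  0.49  1.62  0.    1.04 -0.5 ] t 11.9 rows 0.06029883874957599 4.140501995625161
```

```bash
python3 -m jog '[[[-1,0,-0.0002,0,0.105],[-1,0,-0.0005,0,0.209],[-1,0.0001,-0.0007,0,0.314],[-1,0.0002,-0.0009,0,0.419],[-1,0.0003,-0.0011,0,0.52]]]'; python3 -m jog '[[[-1,0,0,0,0],[-1,0,0,0,0],[-1,0,0,0,0]]]'; python3 to.py .5217 .1622 .127 1.705
```

```text
time: 12.32
tool_pos: [0.5197, 0.1595, 0.127]
tool_rot: [3.141, -0.0, 1.702]
contact_force: [0.7, -1.3, -2.5]
opening: 0.0097
grip_force: 40.0
time: 12.57
tool_pos: [0.5198, 0.1595, 0.127]
tool_rot: [3.141, -0.0, 1.711]
contact_force: [0.2, -0.1, -0.8]
opening: 0.0097
grip_force: 40.0
shift [0.0024 0.0023 0.    ] turn 0.006 now [0.5198 0.1595 0.127 ] rot [ 3.141 -0.     1.711] q [0.16 0.48 1.62 0.   1.03 0.02] t 12.5667 rows 0.07996933592352311 0.044996381246100725
```

```bash
python3 -m jog '[[[-1,0,0,0.0007,0],[-1,0,0,0.0007,0],[-0.3,0,0,0.0007,0],[-0.3,0,0,0.0007,0],[-0.3,0,0,0.0007,0]]]' 20; python3 -m jog '[[[-0.3,0,0,0,0],[-0.3,0,0,-0.02,0],[-0.3,0,0,-0.05,0],[-0.3,0,0,-0.08,0],[-0.3,0,0,-0.08,0]]]'; python3 - <<'E'
from h import *
for n,f in(('w5','w5'),):
    o=np.load(n+'.npy',allow_pickle=True).item();g=lambda c:np.array(c)/6+[260,150]
    p=cast('wrist',[g((222,392)),g((550,470))],.0695+.0007+.043,o);d=p[1]-p[0];print('bar yaw in w5',np.arctan2(d[1],d[0]),'tool',o['tool_rot'][2], np.linalg.norm(d))
E
python3 to.py .5195 .1618 .16 3.02
```

```text
time: 12.98
tool_pos: [0.5197, 0.1594, 0.1264]
tool_rot: [3.141, -0.0, 1.708]
contact_force: [-0.7, 1.1, 0.7]
opening: 0.0251
grip_force: 0.0
time: 13.4
tool_pos: [0.5225, 0.1599, 0.2121]
tool_rot: [3.131, -0.0, 1.708]
contact_force: [0.4, 0.2, 0.4]
opening: 0.0323
grip_force: 0.0
bar yaw in w5 1.4561307010344218 tool -3.0074353958220517 0.03166001135778822
shift [ 0.0023 -0.0032  0.0521] turn -1.312 now [0.5225 0.1599 0.2121] rot [ 3.131 -0.     1.708] q [0.16 0.39 1.51 0.   1.23 0.02] t 13.4 rows 1.2532660037493635 10.49553844066643
```

```bash
python3 -m jog '[[[-0.3,0,0,0,-0.12],[-0.3,0,0,0,-0.24],[-0.3,0,0,0,-0.36],[-0.3,0,0,0,-0.48],[-0.3,0,0,0,-0.6]]]' >/dev/null;  python3 -m jog '[[[-0.3,0,0,0,-0.12],[-0.3,0,0,0,-0.24],[-0.3,0,0,0,-0.36],[-0.3,0,0,0,-0.48],[-0.3,0,0,0,-0.6]]]'>/dev/null; python3 -m jog '[[[-0.3,-0.02,0,0,-0.11],[-0.3,-0.04,0,0,-0.11],[-0.3,-0.04,0,0,-0.11],[-0.3,-0.04,0,0,-0.11]]]'; python3 - <<'E'
from h import *
o,a=snap('wrist','w7.png');np.save('w7.npy',o,allow_pickle=True);print(o['tool_pos'],o['tool_rot'],o['time'])
u,v=proj('wrist',[[.5195,.1618,.1425]],o)[0].round().astype(int);print(u,v)
c=cv2.resize(a[v-60:v+60,u-70:u+70,::-1],None,fx=5,fy=5,interpolation=2);cv2.imwrite('pics/w7c.png',c)
E
```

```text
time: 14.57
tool_pos: [0.5588, 0.1498, 0.2056]
tool_rot: [-3.142, -0.001, 3.017]
contact_force: [-1.0, 0.3, -0.4]
opening: 0.0323
grip_force: 0.0
[0.55879581 0.14976049 0.20556532] [-3.14157981e+00 -8.55205896e-04  3.01666229e+00] 14.5667
332 162
```

View pics/w7c.png

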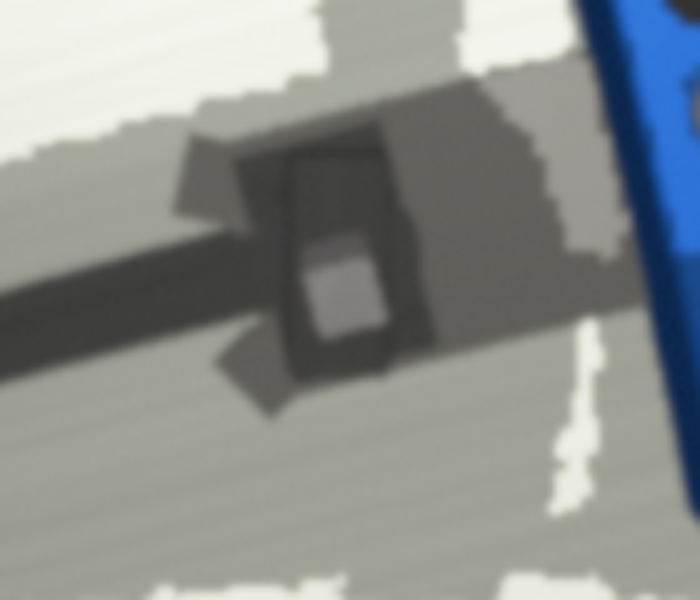

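The nut bar stands vertical in the picture (edges at cols 293 and 387), so it lies along tool x. The tang top at (345,297) matches the expected bolt axis.

```bash
python3 - <<'E'
from h import *
o=np.load('w7.npy',allow_pickle=True).item()
print(cast('wrist',[[332-70+345/5,162-60+297/5]],.1425,o).round(4))
E
python3 to.py .5195 .1618 .17 3.017
```

```text
[[0.5193 0.1614 0.1425]]
shift [0.0397 0.0069 0.0357] turn 0.0 now [0.5581 0.15   0.2056] rot [-3.142e+00 -1.000e-03  3.017e+00] q [ 0.13  0.46  1.42  0.    1.26 -1.32] t 14.6167 rows 1.291593110489952 0.0007018540420098418
```

```bash
python3 -m jog '[[[-0.3,0.02,0.004,0.0,0],[-0.3,0.0397,0.0068,0.0,0],[-0.3,0.0397,0.0068,0.02,0],[-0.3,0.0397,0.0068,0.035,0],[-0.3,0.0397,0.0068,0.035,0]]]' >/dev/null; python3 -m jog '[[[-0.3,0,0,0,0],[-0.3,0,0,0,0]]]'; python3 to.py .5194 .1616 .1105 3.017
```

```text
time: 15.2
tool_pos: [0.5202, 0.1619, 0.1721]
tool_rot: [3.141, 0.001, 3.018]
contact_force: [0.5, -0.3, 0.0]
opening: 0.0316
grip_force: 0.0
shift [ 0.0008 -0.0004  0.0616] turn 0.001 now [0.5202 0.1619 0.1721] rot [3.141e+00 1.000e-03 3.018e+00] q [ 0.16  0.43  1.56  0.    1.14 -1.29] t 15.2 rows 1.4771314955608918 0.006603367993594844
```

```bash
python3 -m jog '[[[-0.3,0.0008,-0.0004,0.015,0],[-0.3,0.0008,-0.0004,0.03,0],[-0.3,0.0008,-0.0004,0.045,0],[-0.3,0.0008,-0.0004,0.05,0],[-0.3,0.0008,-0.0004,0.05,0]]]' >/dev/null; python3 -m jog '[[[-0.3,0,0,0,0],[-0.3,0,0,0,0]]]'; python3 to.py .5194 .1616 .1105 3.017
```

```text
time: 15.78
tool_pos: [0.52, 0.1615, 0.1225]
tool_rot: [3.141, 0.002, 3.018]
contact_force: [0.1, -0.2, 0.8]
opening: 0.0319
grip_force: 0.0
shift [ 0.0006 -0.      0.012 ] turn 0.001 now [0.52   0.1615 0.1225] rot [3.141e+00 2.000e-03 3.018e+00] q [ 0.16  0.49  1.63  0.    1.02 -1.29] t 15.7833 rows 0.28761437072528 0.006163981567205212
```

```bash
python3 -m jog '[[[-0.3,0.0005,0,0.004,0],[-0.3,0.0005,0,0.008,0],[-0.3,0.0005,0,0.0115,0],[-0.3,0.0005,0,0.0115,0]]]' ; python3 -m jog '[[[-1,0,0,0,0],[-1,0,0,0,0],[-1,0,0,0,0],[-1,0,0,0,0],[-1,0,0,0,0]]]' 25; python3 -c "
from h import *
o=robot.observe();print(o['torque'],o['contact_force'],o['tool_pos'])"
```

```text
time: 16.12
tool_pos: [0.5183, 0.1614, 0.109]
tool_rot: [-3.141, -0.001, 3.018]
contact_force: [-0.8, -0.6, -0.1]
opening: 0.0323
grip_force: 0.0
time: 16.53
tool_pos: [0.5188, 0.1616, 0.1099]
tool_rot: [3.141, 0.0, 3.018]
contact_force: [-0.3, 0.2, 0.1]
opening: 0.0156
grip_force: 25.0
[ 0.15651114 -0.04931167 -0.02541236] [-0.34541707  0.16167999  0.12069279] [0.51884025 0.16156713 0.10987389]
```

```bash
python3 -m jog '[[[-1,0,0,0.0,0.12],[-1,0,0,0.0003,0.24],[-1,0,0,0.0006,0.36],[-1,0,0,0.001,0.48],[-1,0,0,0.0014,0.6]]]'; python3 -c "
from h import *
o=robot.observe();print(o['torque'])"
```

```text
time: 16.95
tool_pos: [0.5193, 0.1615, 0.1084]
tool_rot: [3.141, 0.001, 2.412]
contact_force: [2.6, -0.2, -1.3]
opening: 0.0154
grip_force: 25.0
[ 0.06918604 -0.41594285  0.08878975]
```

```bash
python3 -m jog '[[[-1,0,0,0.0004,0.12],[-1,0,0,0.0008,0.24],[-1,0,0,0.0012,0.36],[-1,0,0,0.0016,0.48],[-1,0,0,0.0019,0.6]]]'; python3 -c "
from h import *
o=robot.observe();print(o['torque'])"
```

```text
time: 17.37
tool_pos: [0.5198, 0.1615, 0.1072]
tool_rot: [3.139, 0.0, 1.812]
contact_force: [1.7, -0.8, 4.0]
opening: 0.0158
grip_force: 25.0
[-0.098536   -0.12501108  0.18159862]
```

```bash
for i in 1 2; do python3 -m jog '[[[-1,0,0,0,0],[-1,0,0,0,0],[-1,0,0,0,0]]]' | grep -E 'tool|contact'; python3 -c "
from h import *
o=robot.observe();print(o['torque'],o['qpos'][5])"; done
```

```text
tool_pos: [0.5197, 0.1616, 0.1072]
tool_rot: [3.139, 0.0, 1.821]
contact_force: [3.2, 0.7, 4.3]
[-0.01944753 -0.47028879 -0.04011005] -0.0898071401473539
tool_pos: [0.5197, 0.1616, 0.1072]
tool_rot: [3.139, 0.0, 1.82]
contact_force: [3.6, 0.1, 5.9]
[ 0.00372633 -0.41892341  0.01310032] -0.0885797906804309
```

```bash
python3 -m jog '[[[-1,0,0,-0.0004,0],[-1,0,0,-0.0004,0.05],[-1,0,0,-0.0004,0.1],[-1,0,0,-0.0004,0.15],[-1,0,0,-0.0004,0.2]]]' | grep -E 'tool|contact'; python3 -c "
from h import *
o=robot.observe();print(o['torque'],o['qpos'][5])";  python3 -m jog '[[[-1,0,0,0,0.0],[-1,0,0,0,0]]]' | grep -E 'tool|contact'; python3 -c "
from h import *
o=robot.observe();print(o['torque'],o['qpos'][5])"
```

```text
tool_pos: [0.5196, 0.1614, 0.1072]
tool_rot: [3.139, 0.0, 1.617]
contact_force: [4.0, -0.3, 2.7]
[-0.17606738 -0.71741985  0.13442848] 0.11414291292170045
tool_pos: [0.5196, 0.1614, 0.1072]
tool_rot: [3.139, -0.0, 1.62]
contact_force: [5.4, -0.3, 4.4]
[-0.04690593 -0.89439887  0.06007168] 0.1110283277478565
```

```bash
python3 -m jog '[[[-1,0,0.0008,-0.0004,0],[-1,0,0.0008,-0.0004,0.05],[-1,0,0.0008,-0.0004,0.1],[-1,0,0.0008,-0.0004,0.15],[-1,0,0.0008,-0.0004,0.2]]]' | grep -E 'tool|contact'; python3 -c "
from h import *
o=robot.observe();print(o['torque'],o['qpos'][5])";  python3 -m jog '[[[-1,0,0,0,0.0],[-1,0,0,0,0]]]' | grep -E 'tool|contact'; python3 -c "
from h import *
o=robot.observe();print(o['torque'],o['qpos'][5])"
```

```text
tool_pos: [0.5199, 0.1614, 0.1072]
tool_rot: [3.141, 0.0, 1.418]
contact_force: [4.2, 0.1, 1.8]
[-0.16938463 -0.80849726  0.137191  ] 0.313648488818281
tool_pos: [0.5198, 0.1614, 0.1072]
tool_rot: [3.141, -0.0, 1.421]
contact_force: [6.0, 0.1, 0.8]
[-0.16057607 -0.90619548  0.07853659] 0.31063742027232255
```

```bash
python3 -m jog '[[[-1,0,0.0012,0,0],[-1,0,0.0012,0,0],[-1,0,0.0012,0,0]]]' | grep -E 'tool|contact'; python3 -m jog '[[[-1,0,0,0,0.03],[-1,0,0,0,0.06],[-1,0,0,0,0.1],[-1,0,0,0,0.1]]]' | grep -E 'tool|contact'; python3 -c "
from h import *
o=robot.observe();print(o['torque'],o['qpos'][5])"
```

```text
tool_pos: [0.5199, 0.1614, 0.1071]
tool_rot: [-3.14, 0.0, 1.419]
contact_force: [-0.1, 0.2, 5.2]
tool_pos: [0.5203, 0.1614, 0.1072]
tool_rot: [-3.141, 0.0, 1.318]
contact_force: [1.5, -0.5, 3.7]
[-0.07552779 -0.06206111  0.07871494] 0.4130348533839718
```

```bash
for i in 1 2 3; do python3 -m jog '[[[-1,0,0,0,0.035],[-1,0,0,0,0.07],[-1,0,0,0,0.1],[-1,0,0,0,0.1],[-1,0,0,0,0.1]]]' | grep -E 'tool_pos|contact'; python3 -c "
from h import *
o=robot.observe();print(o['torque'],o['qpos'][5],o['time'])"; done
```

```text
tool_pos: [0.5203, 0.1614, 0.1072]
contact_force: [0.8, -0.7, 4.4]
[-0.04268444 -0.01393283  0.11066875] 0.5105681312726367 20.0333
tool_pos: [0.5205, 0.1613, 0.1071]
contact_force: [1.2, -0.3, 4.1]
[ 0.00657493 -0.01546593  0.18038163] 0.6106288260932313 20.45
tool_pos: [0.5206, 0.1613, 0.1071]
contact_force: [0.8, 0.4, 2.1]
[-0.10477064 -0.04229598  0.25726212] 0.710636358599029 20.8667
```

Torque rises steadily from about 0.08 to 0.26 over the last 0.25 rad, so the clamp is about 30 N. Releasing now.

```bash
python3 -m jog '[[[-0.3,0,0,0,0],[-0.3,0,0,0,0],[-0.3,0,0,0,0],[-0.3,0,0,0,0],[-0.3,0,0,0,0]]]'; python3 -m jog '[[[-0.3,0,0,-0.015,0],[-0.3,0,0,-0.04,0],[-0.3,0,0,-0.07,0],[-0.3,0,0,-0.1,0],[-0.3,0,0,-0.12,0]]]'; python3 -m jog '[[[-0.3,-0.02,0,0,0],[-0.3,-0.04,0,0,0],[-0.3,-0.04,0,0,0],[-0.3,-0.04,0,0,0]]]'; python3 - <<'E'
from h import *
o,a=snap('wrist','w8.png');np.save('w8.npy',o,allow_pickle=True)
t=proj('wrist',[[.5194,.1617,.145]],o)[0].round().astype(int);u,v=t;print(t,o['contact_force'],o['time'])
c=cv2.resize(a[max(v-70,0):v+50,u-70:u+70,::-1],None,fx=5,fy=5,interpolation=2);cv2.imwrite('pics/w8c.png',c)
E
```

```text
time: 21.28
tool_pos: [0.5205, 0.1613, 0.107]
tool_rot: [-3.141, 0.0, 1.018]
contact_force: [1.0, -0.0, 0.5]
opening: 0.0319
grip_force: 0.0
time: 21.7
tool_pos: [0.5213, 0.1614, 0.2301]
tool_rot: [3.139, -0.002, 1.018]
contact_force: [0.0, 0.1, 0.9]
opening: 0.0321
grip_force: 0.0
time: 22.03
tool_pos: [0.4995, 0.1269, 0.2275]
tool_rot: [3.142, -0.0, 1.017]
contact_force: [0.5, 0.6, 0.4]
opening: 0.0321
grip_force: 0.0
[319 157] [0.45708842 0.6276583  0.38222427] 22.0333
```

View pics/w8c.png

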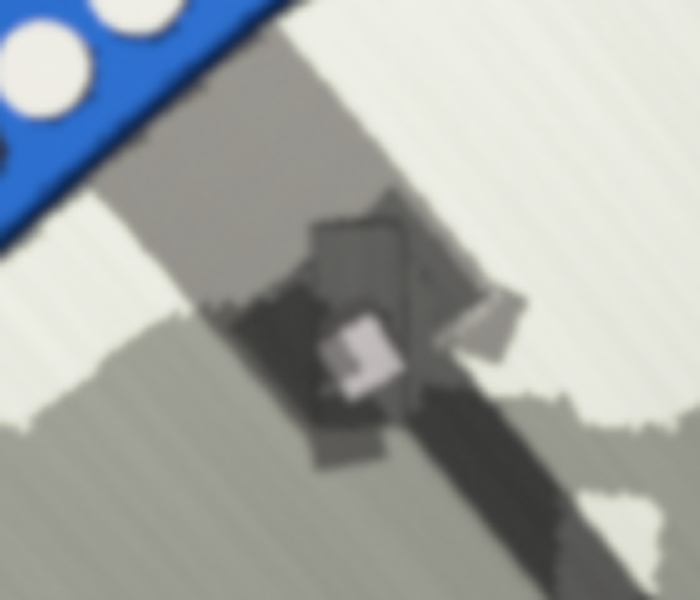

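The bolt stands upright in the notch. Its tang top is at (362,357), aligned with the slot to within a few degrees. The nut sits flush on the shim, the rack is in place and the gripper is clear.

```bash
python3 -c "
from cell import robot
print(robot.hand_in())"
```

```text
the job is handed in; nothing more can be done
None
```

The job is handed in, but the hand-in returned no verdict: the bolt is home and upright in the notch with its head across the slot, the nut is tightened to roughly 30 N (estimated from wrist torque and turn angle, not measured), the rack had moved only about 0.2 mm when I checked at the notch end, and the arm touches nothing.

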